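# Hang the twin-transducer yoke over the calibration bar

### The arm

A 7-joint arm with a two-finger parallel gripper is mounted at the origin on the work surface. World frame = base frame: x ahead of the robot, y to its left, z up, the work surface at z = 0. Lengths are in m, angles in rad, forces in N, time in s.
With the tool pointing down it reaches from about 0.425 to 0.875 m from the base axis. Payload 8.4 kg.
Tool frame: the origin (TCP) lies between the finger pads; the fingertips stand 19 mm ahead of it and the grasp point (between the pads) is the TCP; x points along the fingers, y is the direction in which the jaws open and shut, and the axes are right-handed (so a half turn about x gives the same grasp; the last joint's range is limited). The gripper opens to 87 mm and grips with 3 to 60 N. Pads are 19 mm wide; open, the fingers measure 117 mm over their backs; the gripper's body (75 mm by 190 mm) begins 51 mm behind the grasp point.
Start: joints at [-1.392, 0.333, 0.04, 1.465, -0.013, 1.343, -0.059], TCP at [0.178, 0.625, 0.242] pointing down, gripper open.
Joint ranges: [-2.58, 2.58], [-0.38, 2.09], [-1.3, 1.39], [0.25, 2.4], [-1.5, 4.64], [0.08, 2.09], [-2.65, 2.65]. Speed limits (rad/s): [2.22, 2.22, 2.79, 2.79, 3.14, 3.14, 3.14].

### API

Orientations are given as a unit quaternion [x, y, z, w].
In Python, from plant import status, viewer, job gives the robot as it stands.
- The arm moves only by the shell command python3 -m handwheel 'ROWS' [FORCE]. ROWS is JSON, one flat list of numbers, 7 for each row, row after row: the shift along the tool's x, y, z in units of 50 mm (1.0 is 50 mm), then the turn, a rotation vector about the tool's x, y, z in rad, then the finger opening in mm, from 0 to 87. A call has 1 to 20 rows; each row shifts and turns the pose as measured when the row begins, along the tool's axes as they then stand; what a row does not reach is not made up. A row lasts 1/8 s, in which the tool goes at most 62.5 mm and 10.7 degrees, less where a joint would pass 70% of its speed; a pose out of reach is approached as far as the arm can. A call is refused whole if a number of a shift passes 1 or a number of a turn 0.188, either way. A call with a gripper value outside its range is refused whole. The fingers move at their own pace and stop on an object; FORCE is the grip in N (left out, the last holds). Time passes only in rows, so rows that do not move let the fingers close. It gives the time, the measured TCP pose, the force and the opening at its end, in the units of the state.
- status.get_obs(): the state, without advancing time (a new reading comes with each control period).
- viewer.camera(name): name is "scene" or "top" or "wrist"; returns a dict with "image" (480x640x3 uint8, red, green, blue), "z_map" (480x640 float32, m along the optical axis (not along the pixel's ray), 0 where there is no reading), "camera_matrix" (3x3 intrinsics, pixels), "R" (3x3) and "t" (3): a world point X has camera coordinates R X + t. Camera axes: x right, y down, z forward; pixel columns grow to the right and rows downward; lengths in m; the calibration is good to about 2 mm. A picture is of the moment at which its call begins.
- job.close_job(): hands the job in, once; it reports no verdict.
The state is a dict: "time": time; "joint_pos": joint angles; "qvel": joint speeds; "tau": joint torques, N m; "position": TCP position; "tool_rot": TCP orientation; "force": force on the tool from outside, world axes, zero at the start; "moment": the same for the moment, N m; "grip_width": finger opening in m.
Only numpy, scipy, OpenCV 4.12 (cv2) and the standard library are available. Lean on these libraries where they do the work, as an engineer would, in place of code of your own. Each camera call takes 0.05 s, during which the arm holds its last target.

### The job

Take the twin-transducer yoke from the bench and hang it over the middle third of the square bar under the lamp, with one silver cylinder on each side of the bar and the strap lying level and square across its top. Lower it on rather than dropping it, then let go; do not bump the lamp, and leave the puck, gauge and coupler where they are.

Things in the scene. Friction and masses are not known exactly. Their poses are not given: they have to be found in the camera images.
- yoke_center (a point): Centre of the loose twin-transducer yoke (0.3 to 0.65 kg), 58.5 mm above its feet: two upright silver cylinders (40 mm diameter, 60 mm tall, axes 55 mm either side along x, 70 mm gap between them), joined on top by a flat steel strap (134 mm along x, 30 mm along y, 5 mm thick, underside 80 mm above the feet). z is up. At the start it stands on the bench, left or right of the station.
- yoke_grip (a point): Centre of the black grip block (60 mm along x, 34 mm along y, 32 mm tall) on the middle of the yoke's strap, 101 mm above the yoke's feet and 21 mm above the strap's underside. Same axes as yoke_center; the yoke is the same after a half turn.
- bar_mid (a point): Middle of the top face of the fixed horizontal square steel bar (30 by 30 mm), 160 mm above the bench. y runs along the bar, x level across it, away from the robot's side; z up.
- station: The fixed portal station, origin on the bench under the bar's middle, axes as bar_mid: a base plate (160 by 460 mm, 12 mm thick), two 30 mm square posts 485 mm high with axes 190 mm either side along y (350 mm free between them), the bar between them and the lamp above it.
- lamp: Fixed lamp head between the posts, origin straight above the middle of the bar, at its underside, 420 mm above the bench. It reaches from 25 mm on the robot's side of the bar's centre line to 45 mm beyond, 42 mm thick. So the tool cannot stand upright over the bar: it must lean back to the robot's side by 30 to 50 degrees, with the yoke still upright.
- puck: Black mounting puck, 90 mm diameter, 34 mm high, standing on the bench on the side of the station where the yoke is not; origin at the centre of its underside. Leave alone.
- gauge: Round glass-faced reference gauge on a foot (80 mm by 104 mm, 157 mm high), origin at the centre of its underside. Leave alone.
- coupler: Stainless quick coupler standing on the bench in front of the station, 38 mm diameter, 62 mm high, origin at the centre of its underside. Leave alone.
Not all that is in view belongs to the job. Several things look just like the part that bears yoke_center: the one meant starts farthest to the robot's right.

How it is judged:
By the outcome, as a careful person would: the job done as asked, in the order asked, and still so for the second after the job is handed in, with the robot touching nothing.
It also fails if it takes over 50 s, if anything falls off the work surface, if the arm or the gripper's body presses on something with over 40 N, if the wrist force passes 120 N, or if a joint passes its speed limit or range.

## Working session

There is one attempt and no reset: what is moved stays moved. The work goes in short steps, Python scripts to look and compute and a shell command to move; the robot and the scene stay as the last step left them, time stands still between calls to the robot, and variables do not carry over. Pictures are saved under pics/ and viewed, and the job is handed in when it is done.

```bash
ls; mkdir -p pics; python3 - <<'E'
from plant import status, viewer
import cv2
print(status.get_obs())
for n in ["scene","top","wrist"]:
    c=viewer.camera(n); cv2.imwrite(f"pics/{n}0.png",c["image"][:,:,::-1]); print(n,c["camera_matrix"],c["R"],c["t"])
    import numpy as np; np.savez(f"{n}0.npz",**c)
E
```

```text
pics
{'time': 0.0, 'joint_pos': array([-1.39218604,  0.33388293,  0.0398602 ,  1.46629583, -0.01338353,
        1.34328836, -0.05849945]), 'qvel': array([ 1.08761918e-03, -2.71252219e-03, -7.58074128e-05, -1.64456985e-03,
        8.40917363e-04, -1.17708065e-03, -8.09850958e-04]), 'tau': array([ 1.05306322e-04, -6.56356144e+01,  1.33534145e+00, -4.03799200e+01,
       -5.96879725e-02,  4.47654014e-02,  1.28384549e-04]), 'position': array([0.17816483, 0.62464114, 0.24066513]), 'tool_rot': array([ 0.0973377 ,  0.70033237, -0.09847296,  0.70025926]), 'force': array([0.46365221, 0.09495596, 0.08422406]), 'moment': array([-0.01250355, -0.03891287,  0.02916472]), 'grip_width': 0.08710051355038345}
scene [[550.05276471   0.         320.12691726]
 [  0.         550.05276471 241.97234981]
 [  0.           0.           1.        ]] [[ 0.83901266  0.54394468 -0.01348859]
 [ 0.45166896 -0.71007615 -0.54017314]
 [-0.30340223  0.44711972 -0.8414458 ]] [-0.34382747 -0.10217506  1.6751091 ]
top [[525.89669609   0.         325.30767484]
 [  0.         525.89669609 236.55075756]
 [  0.           0.           1.        ]] [[-0.01785765 -0.99982185 -0.00611333]
 [-0.99691738  0.01827231 -0.07630117]
 [ 0.07639929  0.00473192 -0.99706608]] [-0.03750456  0.50188499  1.65141574]
wrist [[415.89961155   0.         321.34533632]
 [  0.         415.89961155 236.79747783]
 [  0.           0.           1.        ]] [[ 0.27386541  0.96176512 -0.0023647 ]
 [ 0.9166692  -0.26027857  0.30326993]
 [ 0.29105896 -0.08522279 -0.95290176]] [-0.64901217 -0.03803295  0.39276454]
```

View pics/scene0.png

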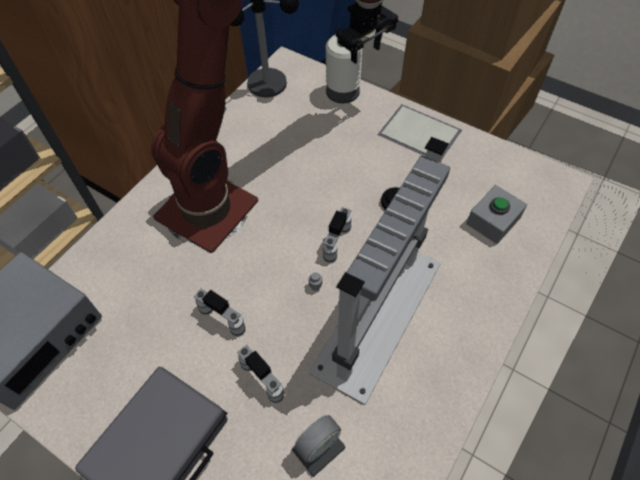

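View pics/top0.png

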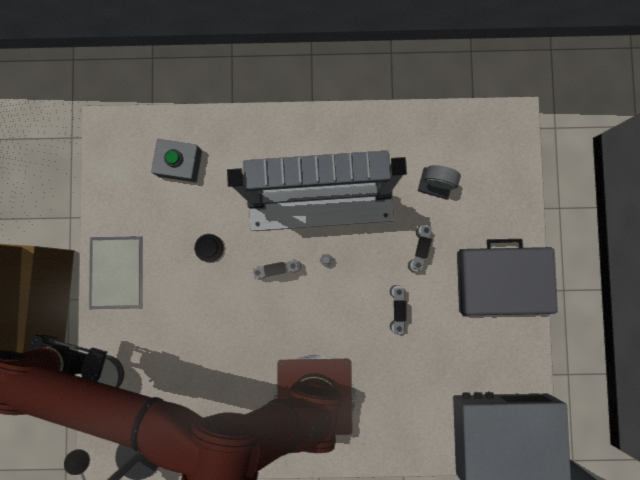

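View pics/wrist0.png

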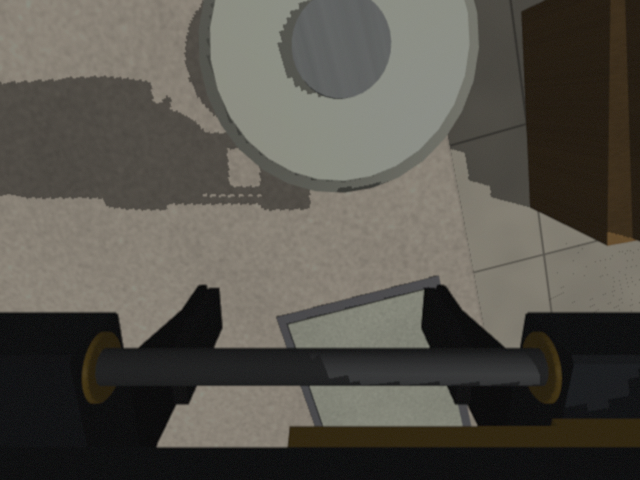

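The top view shows three yokes, at (277,269), (399,310) and (423,248). The one at (423,248) is farthest to the robot's right (-y), and it appears in the scene view at (262,373). The bar is under the lamp at (317,170). The gauge is at (440,180), the coupler at (327,260) and the puck at (209,247). Next I measure.

```bash
cat > h.py <<'E'
import numpy as np, cv2
def cloud(c):
    K,R,t,z=c["camera_matrix"],c["R"],c["t"],c["z_map"]
    v,u=np.mgrid[:z.shape[0],:z.shape[1]]
    P=np.stack([(u-K[0,2])/K[0,0]*z,(v-K[1,2])/K[1,1]*z,z],-1)
    W=(P-t)@R; W[z==0]=np.nan
    return W
def proj(c,X):
    p=c["camera_matrix"]@(c["R"]@np.asarray(X)+c["t"]); return p[:2]/p[2]
def ray(c,uv,h):
    d=c["R"].T@np.linalg.solve(c["camera_matrix"],[uv[0],uv[1],1.]); o=-c["R"].T@c["t"]
    return o+d*(h-o[2])/d[2]
def two(c1,p1,c2,p2):
    A=[];b=[]
    for c,p in((c1,p1),(c2,p2)):
        M=c["camera_matrix"]@np.c_[c["R"],c["t"]]
        for i in(0,1):
            r=p[i]*M[2]-M[i]; A.append(r[:3]); b.append(-r[3])
    x,res,_,_=np.linalg.lstsq(np.array(A),np.array(b),rcond=None); return x
E
python3 - <<'E'
from h import *
for n in ["top","scene"]:
    c=dict(np.load(n+"0.npz")); W=cloud(c)
    b=(W[...,2]<0.02)&(abs(W[...,0]-.5)<.2)&(abs(W[...,1])<.3); print(n,"bench z",np.median(W[b][:,2]))
    im=c["image"].astype(int)
    reg=(W[...,0]>.2)&(W[...,0]<.65)&(W[...,1]<-.15)&(W[...,1]>-.42)&(W[...,2]>.1)&(W[...,2]<.13)
    k,l,s,_=cv2.connectedComponentsWithStats(reg.astype('uint8'))
    for i in range(1,k):
        if s[i,4]<30: continue
        p=W[l==i]; uv=np.argwhere(l==i)[:,::-1]
        r=cv2.minAreaRect((p[:,:2]*1000).astype('float32')); print("block",uv.mean(0),np.median(p[:,2]),p.mean(0),r)
    # station/lamp/bar
    for lo,hi in((.44,.48),(.47,.5),(.15,.17),(.008,.02)):
        m=(W[...,2]>lo)&(W[...,2]<hi)&(W[...,0]>.6)&(W[...,0]<1.1)&(abs(W[...,1]+.0)<.35)
        if m.sum()>20:
            k,l,s,_=cv2.connectedComponentsWithStats(m.astype('uint8'))
            for i in range(1,k):
                if s[i,4]<40: continue
                p=W[l==i]; r=cv2.minAreaRect((p[:,:2]*1000).astype('float32')); print(lo,s[i],np.median(p[:,2]),r)
    im=c["image"][:,:,::-1]
    cr=im[130:330,190:470] if n=="top" else im[140:420,180:460]
    cv2.imwrite(f"pics/{n}crop.png",cv2.resize(cr,None,fx=2.1,fy=2.1,interpolation=cv2.INTER_CUBIC))
E
```

```text
top bench z 0.0013834245037714905
block [423.42857143 246.72653061] 0.11695721868239324 [ 0.4578591  -0.33909335  0.11666022] ((457.9892578125, -339.9373779296875), (34.66549301147461, 59.660003662109375), 74.37100219726562)
block [399.53781513 310.45798319] 0.11651527485975251 [ 0.27053095 -0.26258091  0.11608169] ((270.2419128417969, -263.36175537109375), (33.250057220458984, 56.53739547729492), 88.1781234741211)
0.44 [ 242  151  161   32 3767] 0.46259895961372316 ((634.3580322265625, -44.40672302246094), (69.09356689453125, 377.73968505859375), 0.14934612810611725)
0.47 [366 152   4  26  44] 0.47361292355631707 ((633.0188598632812, -150.6314697265625), (59.5170783996582, 4.2795820236206055), 2.825537919998169)
0.47 [349 154   4  25  43] 0.4733843049547339 ((630.39697265625, -110.39208984375), (57.56707000732422, 4.0923380851745605), 3.3001890182495117)
0.47 [391 157  16  19 266] 0.4872584911583854 ((626.2637939453125, -220.89297485351562), (40.57248306274414, 34.80094528198242), 1.1541764736175537)
0.47 [227 168  16  13 180] 0.4870952628132098 ((613.7156372070312, 158.872024536132
[... 2171 characters left out ...]
71875, -110.00675964355469), (57.406639099121094, 7.93654203414917), 2.6936728954315186)
0.47 [359 253  29  16  87] 0.4726869910478026 ((631.1412963867188, -149.98989868164062), (60.513729095458984, 6.6154632568359375), 2.308176279067993)
0.47 [336 271  29  27 448] 0.4870884729990998 ((624.5834350585938, -220.17556762695312), (40.596134185791016, 35.245819091796875), 3.5855872631073)
0.15 [ 332  227   97  140 1330] 0.16064558956597305 ((625.8073120117188, -30.658004760742188), (427.16217041015625, 49.41822052001953), 89.94414520263672)
0.008 [ 328  252  113  152 4595] 0.012619172539369582 ((643.8634643554688, -29.057418823242188), (105.50144958496094, 463.12249755859375), 2.3756306171417236)
```

View pics/scenecrop.png

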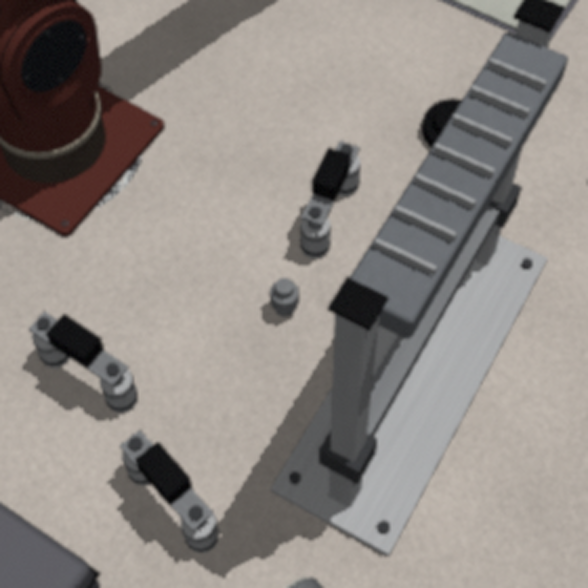

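View pics/topcrop.png

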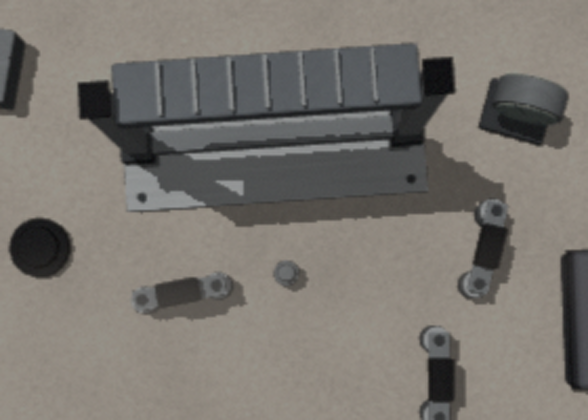

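```bash
python3 - <<'E'
from h import *
from scipy.spatial.transform import Rotation as Ro
print(Ro.from_quat([0.0973377,0.70033237,-0.09847296,0.70025926]).as_matrix().round(3))
for n in ["top","scene"]:
    c=dict(np.load(n+"0.npz")); W=cloud(c)
    m=(abs(W[...,2]-.1605)<.003)&(W[...,0]>.57)&(W[...,0]<.68)&(W[...,1]>-.19)&(W[...,1]<.135)
    p=W[m]; print(n,len(p),np.median(p[:,2]))
    for y in np.arange(-.18,.13,.04):
        q=p[abs(p[:,1]-y)<.012]
        if len(q)>5: print(round(y,2),np.percentile(q[:,0],[1,50,99]).round(4),len(q))
    # plate & posts: points at mid heights of posts
    m=(W[...,2]>.2)&(W[...,2]<.40)&(W[...,0]>.57)&(W[...,0]<.68)&(abs(W[...,1]+.03)<.26)
    p=W[m]
    for s in((p[:,1]<-.1),(p[:,1]>.05)):
        q=p[s]
        if len(q)>20: print("post",len(q),np.percentile(q,[2,50,98],axis=0).round(4).tolist())
    m=(W[...,2]>.006)&(W[...,2]<.02)&(W[...,0]>.5)&(W[...,0]<.8)&(abs(W[...,1]+.03)<.3)
    p=W[m]; print("plate",cv2.minAreaRect((p[:,:2]*1000).astype('float32')))
    m=(W[...,2]>.475)&(W[...,0]>.57)&(W[...,0]<.68)&(abs(W[...,1]+.03)<.26)
    p=W[m&(W[...,2]>.484)]
    for s in((p[:,1]<-.18),(p[:,1]>.12)):
        q=p[s]; print("cap",cv2.minAreaRect((q[:,:2]*1000).astype('float32')))
    m=(W[...,2]>.455)&(W[...,2]<.476)&(W[...,0]>.5)&(W[...,0]<.75)&(W[...,1]>-.17)&(W[...,1]<.12)
    p=W[m]; r=cv2.minAreaRect((p[:,:2]*1000).astype('float32'));print("lamp",r)
E
```

```text
[[-0.     0.274  0.962]
 [-0.002  0.962 -0.274]
 [-1.    -0.002  0.   ]]
top 723 0.16047253746930004
-0.18 [0.6096 0.6245 0.6377] 51
-0.14 [0.6076 0.6223 0.637 ] 48
-0.1 [0.6055 0.6204 0.6348] 53
-0.06 [0.6032 0.618  0.633 ] 56
-0.02 [0.601  0.6185 0.6309] 58
0.02 [0.6005 0.6139 0.6283] 54
0.06 [0.5969 0.6111 0.6263] 51
0.1 [0.5968 0.6119 0.6239] 51
post 170 [[0.6104, -0.2355, 0.2033], [0.6117, -0.2176, 0.2956], [0.6317, -0.2059, 0.396]]
post 175 [[0.5916, 0.1425, 0.2053], [0.5928, 0.1523, 0.2932], [0.6128, 0.1709, 0.3928]]
plate ((650.3148193359375, -30.807098388671875), (597.7522583007812, 299.6454772949219), 89.88935089111328)
cap ((626.2637939453125, -220.89297485351562), (40.57248306274414, 34.80094528198242), 1.1541764736175537)
cap ((606.94580078125, 158.296875), (40.20775604248047, 33.83232879638672), 3.465214729309082)
lamp ((626.1710205078125, -24.94036865234375), (71.22340393066406, 293.60968017578125), 3.0101335048675537)
scene 693 0.16042041469689847
-0.18 [0.6213 0.6316 0.6369] 33
-0.14 [0.6061 0.6203 0.6347] 86
-0.1 [0.6042 0.6199 0.6332] 89
-0.06 [0.6167 0.6245 0.6313] 40
-0.02 [0.6149 0.6212 0.6297] 38
0.02 [0.6134 0.6202 0.6272] 44
0.06 [0.6106 0.6193 0.6255] 44
0.1 [0.6094 0.6165 0.6237] 35
post 730 [[0.6119, -0.2365, 0.205], [0.6318, -0.2343, 0.3101], [0.64, -0.2079, 0.3965]]
post 47 [[0.6154, 0.1433, 0.2029], [0.62, 0.1507, 0.221], [0.6214, 0.1709, 0.2491]]
plate ((651.976318359375, -29.65814208984375), (598.8953857421875, 298.1927185058594), 89.29853057861328)
cap ((624.5834350585938, -220.17556762695312), (40.596134185791016, 35.245819091796875), 3.5855872631073)
cap ((605.2379760742188, 158.8709259033203), (40.3875617980957, 37.2001838684082), 2.061756134033203)
lamp ((624.916259765625, -25.028518676757812), (71.13020324707031, 292.8707275390625), 2.7222816944122314)
```

```bash
python3 -m handwheel '[-0.8,0,0,0,0,0,87, -0.8,0,0,0,0,0,87, -0.6,0,0,0,0,0,87]' && python3 -m handwheel '[0,-0.8,0.7,0,0,0,87, 0,-0.8,0.7,0,0,0,87, 0,-0.8,0.7,0,0,0,87, 0,-0.8,0.7,0,0,0,87]'; python3 -c "
from plant import status;o=status.get_obs();print(o['joint_pos'].round(3))"
```

```text
time: 0.52
position: [0.1778, 0.6234, 0.3494]
tool_rot: [0.095, 0.701, -0.101, 0.7]
force: [-1.0, 0.8, 0.4]
grip_width: 0.0869
time: 1.02
position: [0.2687, 0.4296, 0.351]
tool_rot: [0.093, 0.701, -0.098, 0.7]
force: [0.9, 0.3, 0.4]
grip_width: 0.0867
[-1.231  0.005  0.132  1.626  0.     1.518  0.2  ]
```

```bash
python3 -m handwheel '[0,-0.8,0.7,0,0,0,87, 0,-0.8,0.7,0,0,0,87, 0,-0.8,0.7,0,0,0,87, 0,-0.8,0.7,0,0,0,87, 0,-0.8,0.7,0,0,0,87, 0,-0.8,0.6,0,0,0,87]' ; python3 -c "
from plant import status;o=status.get_obs();print(o['joint_pos'].round(3))"
```

```text
time: 1.78
position: [0.4048, 0.1321, 0.352]
tool_rot: [0.094, 0.701, -0.098, 0.7]
force: [0.7, 1.1, 0.7]
grip_width: 0.0871
[-0.975 -0.218  0.462  1.798  0.1    1.545  0.773]
```

```bash
python3 -m handwheel '[0.2,-0.8,0.5,0,0,0,87, 0.2,-0.8,0.5,0,0,0,87, 0.2,-0.8,0.4,0,0,0,87, 0,-0.8,0.3,0,0,0,87, 0,-0.8,0.2,0,0,0,87, 0,-0.8,0,0,0,0,87]' ; python3 -c "
from plant import status;o=status.get_obs();print(o['joint_pos'].round(3))"
```

```text
time: 2.52
position: [0.4316, -0.1351, 0.3215]
tool_rot: [0.095, 0.701, -0.098, 0.7]
force: [0.4, -0.6, -0.5]
grip_width: 0.0874
[-0.797 -0.251  0.849  1.821  0.192  1.493  1.317]
```

```bash
python3 -m handwheel '[0,-0.6,0.2,0,-0.14,0,87, 0,-0.6,0.2,0,-0.14,0,87, 0,-0.6,0,0,-0.14,0,87, 0,-0.5,0,0,-0.14,0,87, 0,-0.3,0,0,-0.14,0,87,0,0,0,0,0,0,87]' ; python3 -c "
from plant import status;o=status.get_obs();print(o['joint_pos'].round(3))"
```

```text
time: 3.28
position: [0.4221, -0.2093, 0.3278]
tool_rot: [0.085, 0.552, -0.103, 0.823]
force: [-0.0, -0.7, -1.1]
grip_width: 0.0872
[ 0.054 -0.38   0.276  2.023  0.058  1.101  1.614]
```

```bash
cat > goto.py <<'E'
import sys,numpy as np
from plant import status
from scipy.spatial.transform import Rotation as Ro
def goto(p,yaw,lean):
    o=status.get_obs(); R=Ro.from_quat(o["tool_rot"]); M=R.as_matrix()
    a=np.deg2rad(yaw); th=np.deg2rad(lean); h=np.array([np.cos(a),np.sin(a),0])
    x=h*np.sin(th)-np.array([0,0,np.cos(th)]); y=np.array([-np.sin(a),np.cos(a),0]); T=np.c_[x,y,np.cross(x,y)]
    cx=M[:,0]; print("joints",o["joint_pos"].round(2),"pos",o["position"].round(4),"lean",np.rad2deg(np.arccos(-cx[2])).round(2),"head",np.rad2deg(np.arctan2(cx[1],cx[0])).round(2),"jawtilt",np.rad2deg(M[2,1]).round(2),"F",o["force"].round(1),"w",o["grip_width"].round(4),"t",o["time"])
    d=np.array(p)-o["position"]; rot=(R.inv()*Ro.from_matrix(T)).as_rotvec()
    print("shift units (cur axes)",(M.T@d/.05).round(3),"(target axes)",(T.T@d/.05).round(3),"rot",rot.round(4))
if __name__=="__main__":
    v=list(map(float,sys.argv[1:])); goto(v[:3],v[3],v[4])
E
python3 goto.py .396 -.323 .18 -15.3 40
```

```text
Traceback (most recent call last):
  File "goto.py", line 12, in <module>
    v=list(map(float,sys.argv[1:])); goto(v[:3],v[3],v[4])
                                     ~~~~^^^^^^^^^^^^^^^^^
  File "goto.py", line 8, in goto
    cx=M[:,0]; print("joints",o["joint_pos"].round(2),"pos",o["position"].round(4),"lean",np.rad2deg(np.arccos(-cx[2])).round(2),"head",np.rad2deg(np.arctan2(cx[1],cx[0])).round(2),"jawtilt",np.rad2deg(M[2,1]).round(2),"F",o["force"].round(1),"w",o["grip_width"].round(4),"t",o["time"])
                                                                                                                                                                                                                                                       ^^^^^^^^^^^^^^^^^^^^^
AttributeError: 'float' object has no attribute 'round'
```

```bash
sed -i 's/o\["grip_width"\].round(4)/round(o["grip_width"],4)/' goto.py
python3 goto.py .396 -.323 .18 -15.3 40
```

```text
joints [ 0.05 -0.38  0.28  2.02  0.06  1.1   1.61] pos [ 0.4221 -0.2093  0.3278] lean 22.18 head -11.46 jawtilt 1.55 F [-0.  -0.7 -1.1] w 0.0872 t 3.275
shift units (cur axes) [ 2.716 -2.41  -1.001] (target axes) [ 2.328 -2.331 -1.826] rot [-0.0132 -0.3119 -0.0237]
```

```bash
python3 -m handwheel '[0.6,-0.5,0,0,0,0,87, 0.6,-0.5,0,0,0,0,87,0.5,-0.5,0,0,0,0,87, 0.4,-0.4,0,0,-0.05,0,87]';python3 goto.py .396 -.323 .18 -15.3 40; python3 goto.py .4577 -.3398 .103 -15.3 40
```

```text
time: 3.78
position: [0.4399, -0.3082, 0.2273]
tool_rot: [0.079, 0.531, -0.102, 0.837]
force: [0.0, 0.3, 0.9]
grip_width: 0.087
joints [ 0.03 -0.21  0.55  2.1  -0.07  0.81  1.94] pos [ 0.4399 -0.3082  0.2273] lean 25.05 head -11.86 jawtilt 1.37 F [0.  0.3 0.9] w 0.087 t 3.775
shift units (cur axes) [ 0.519 -0.533 -1.094] (target axes) [ 0.231 -0.517 -1.196] rot [-0.0056 -0.2617 -0.0249]
joints [ 0.03 -0.21  0.55  2.1  -0.07  0.81  1.94] pos [ 0.4399 -0.3082  0.2273] lean 25.05 head -11.86 jawtilt 1.37 F [0.  0.3 0.9] w 0.087 t 3.775
shift units (cur axes) [ 2.455 -0.58  -0.586] (target axes) [ 2.233 -0.516 -1.206] rot [-0.0056 -0.2617 -0.0249]
```

```bash
python3 -m handwheel '[0.2,-0.2,0,0,-0.13,-0.01,87, 0.2,-0.2,0,0,-0.13,-0.01,87,0,0,0,0,0,0,87]';python3 goto.py .4577 -.3398 .103 -15.3 40
python3 - <<'E'
from plant import viewer
from h import *
c=viewer.camera("wrist"); np.savez("wrist1.npz",**c); cv2.imwrite("pics/wrist1.png",c["image"][:,:,::-1])
E
```

```text
time: 4.15
position: [0.4461, -0.3265, 0.2055]
tool_rot: [0.059, 0.42, -0.117, 0.898]
force: [-0.0, 0.3, 0.6]
grip_width: 0.0868
joints [-0.03 -0.31  0.68  2.3  -0.2   0.45  2.15] pos [ 0.4461 -0.3265  0.2055] lean 39.81 head -14.48 jawtilt 0.47 F [-0.   0.3  0.6] w 0.0868 t 4.15
shift units (cur axes) [ 1.762 -0.214 -1.087] (target axes) [ 1.76  -0.196 -1.093] rot [-0.0019 -0.0034 -0.0091]
```

View pics/wrist1.png

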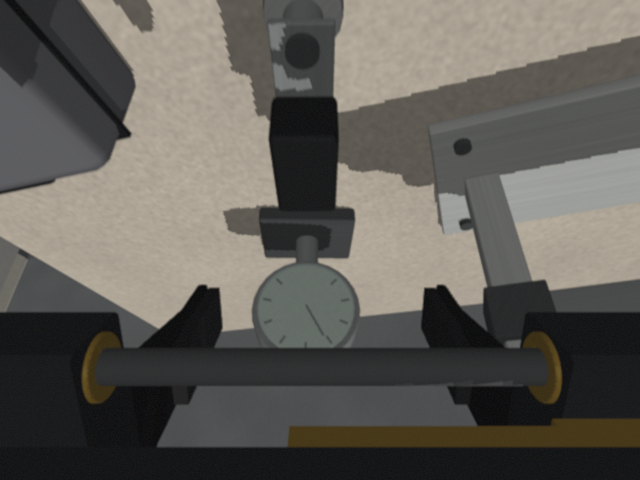

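```bash
python3 - <<'E'
from h import *
c=dict(np.load("wrist1.npz")); t=dict(np.load("top0.npz"));W=cloud(c)
m=(abs(W[...,2]-.117)<.0035)&(W[...,0]>.4)&(W[...,0]<.52)&(W[...,1]<-.29)&(W[...,1]>-.39)
p=W[m]; print(len(p),np.median(p[:,2]),cv2.minAreaRect((p[:,:2]*1000).astype('float32')))
uv=np.argwhere(m)[:,::-1]; r=cv2.minAreaRect(uv.astype('float32')); b=cv2.boxPoints(r); print(b.round(1).tolist())
hull=cv2.approxPolyDP(cv2.convexHull(uv.astype('int32')),8,True)[:,0]
for q in hull: print(q,ray(c,q,.117).round(4))
m=(abs(W[...,2]-.085)<.003)&(W[...,0]>.3)&(W[...,0]<.6)&(W[...,1]<-.27)&(W[...,1]>-.42); p=W[m];print("strap",len(p),np.median(p[:,2]),cv2.minAreaRect((p[:,:2]*1000).astype('float32')))
m=(W[...,2]>.115)&(W[...,2]<.175)&(W[...,0]>.55)&(W[...,1]<-.25)
p=W[m]
if len(p): print("gauge",p.min(0),p.max(0))
E
```

```text
4987 0.1170840490494061 ((456.52215576171875, -337.6587219238281), (34.06990432739258, 59.91090393066406), 75.08528137207031)
[[268.0, 130.0], [338.0, 130.0], [338.0, 209.0], [268.0, 209.0]]
[336 133] [ 0.4309 -0.3146  0.117 ]
[333 208] [ 0.4875 -0.3298  0.117 ]
[281 209] [ 0.4803 -0.3594  0.117 ]
[269 132] [ 0.422  -0.3444  0.117 ]
strap 4026 0.0852166256587059 ((411.35369873046875, -326.0855712890625), (31.78851890563965, 40.09683609008789), 75.40168762207031)
gauge [ 0.63150211 -1.12071743  0.11500282] [ 1.51154241 -0.34798681  0.14587715]
```

```bash
python3 -m handwheel '[0.44,-0.06,-0.26,0,0,-0.005,87, 0.44,-0.05,-0.26,0,0,-0.004,87,0.44,-0.05,-0.26,0,0,0,87,0,0,0,0,0,0,87]';python3 goto.py .457 -.339 .104 -15.1 40
```

```text
time: 4.7
position: [0.4664, -0.334, 0.1367]
tool_rot: [0.053, 0.421, -0.114, 0.898]
force: [-0.3, 1.1, -0.1]
grip_width: 0.0868
joints [-0.42 -0.19  1.1   2.34 -0.48  0.29  2.48] pos [ 0.4664 -0.334   0.1367] lean 39.76 head -14.46 jawtilt 0.0 F [-0.3  1.1 -0.1] w 0.0868 t 4.7
shift units (cur axes) [ 0.401 -0.144 -0.539] (target axes) [ 0.4   -0.145 -0.54 ] rot [ 0.0085 -0.0042 -0.0072]
```

```bash
python3 -m handwheel '[-0.7,0,0.1,0,0,0,87, -0.7,0,0,0.0,0,0,87,0,0,0,0.15,0,0,87]';python3 goto.py .457 -.339 .104 -15.1 40
```

```text
time: 5.08
position: [0.4379, -0.3217, 0.1907]
tool_rot: [0.119, 0.412, -0.14, 0.892]
force: [-0.6, -0.4, 0.3]
grip_width: 0.0871
joints [ 0.02 -0.29  0.66  2.33 -0.3   0.43  2.12] pos [ 0.4379 -0.3217  0.1907] lean 39.78 head -13.76 jawtilt 5.58 F [-0.6 -0.4  0.3] w 0.0871 t 5.075
shift units (cur axes) [ 1.623 -0.359 -0.715] (target axes) [ 1.624 -0.235 -0.763] rot [-0.135  -0.0049 -0.0146]
```

```bash
python3 -m handwheel '[0,0,0,0.18,0,0,87, 0,0,0,0.18,0,0,87,0,0,0,0.18,0,0,87]';python3 goto.py .457 -.339 .104 -15.1 40
```

```text
time: 5.45
position: [0.4408, -0.3213, 0.1982]
tool_rot: [0.358, 0.358, -0.248, 0.826]
force: [1.0, -0.2, 0.5]
grip_width: 0.0872
joints [ 0.18 -0.26  0.51  2.31 -0.4   0.46  1.65] pos [ 0.4408 -0.3213  0.1982] lean 39.81 head -13.88 jawtilt 23.71 F [ 1.  -0.2  0.5] w 0.0872 t 5.45
shift units (cur axes) [ 1.703 -0.784 -0.514] (target axes) [ 1.704 -0.257 -0.901] rot [-0.6865 -0.008  -0.0119]
```

```bash
python3 -m handwheel '[0,0,0,0.175,0,0,87, 0,0,0,0.175,0,0,87,0,0,0,0.175,0,0,87,0,0,0,0.175,0,0,87, 0,0,0,0.175,0,0,87,0,0,0,0.175,0,0,87,0,0,0,0.175,0,0,87, 0,0,0,0.175,0,0,87,0,0,0,0.175,0,0,87,0,0,0,0.175,0,0,87, 0,0,0,0.175,0,0,87,0,0,0,0.175,0,0,87,0,0,0,0.175,0,0,87, 0,0,0,0.175,0,0,87,0,0,0,0,0,0,87]';sed -i 's/T=np.c_\[x,y,np.cross(x,y)\]/y=-y; T=np.c_[x,y,np.cross(x,y)]/' goto.py;python3 goto.py .457 -.339 .104 -15.1 40
```

```text
time: 7.32
position: [0.4572, -0.3102, 0.2236]
tool_rot: [0.893, -0.119, -0.427, -0.081]
force: [-0.2, -0.8, 0.1]
grip_width: 0.0869
joints [ 0.7  -0.2  -0.    2.24 -0.56  0.56 -0.78] pos [ 0.4572 -0.3102  0.2236] lean 38.66 head -13.26 jawtilt -2.44 F [-0.2 -0.8  0.1] w 0.0869 t 7.325
shift units (cur axes) [1.948 0.656 1.352] (target axes) [1.927 0.558 1.425] rot [-0.0435  0.0241  0.0195]
```

```bash
python3 -m handwheel '[0.3,0.2,0.3,-0.02,0.012,0.01,87, 0.35,0.2,0.3,-0.02,0.012,0.01,87,0.35,0.14,0.3,0,0,0,87,0.3,0,0.25,0,0,0,87]';python3 goto.py .457 -.339 .104 -15.1 40
```

```text
time: 7.82
position: [0.4515, -0.3342, 0.1405]
tool_rot: [0.9, -0.114, -0.419, -0.045]
force: [0.6, -1.2, 0.6]
grip_width: 0.0873
joints [ 0.59 -0.07  0.15  2.33 -0.92  0.37 -0.28] pos [ 0.4515 -0.3342  0.1405] lean 40.2 head -15.02 jawtilt 0.86 F [ 0.6 -1.2  0.6] w 0.0873 t 7.825
shift units (cur axes) [0.641 0.055 0.372] (target axes) [0.643 0.063 0.369] rot [ 0.0242 -0.0034  0.0008]
```

```bash
python3 -m handwheel '[0.32,0.05,0.2,0.02,0,0,87, 0.3,0.02,0.2,0,0,0,87,0,0,0,0,0,0,87]';python3 goto.py .457 -.339 .104 -15.1 40
```

```text
time: 8.2
position: [0.4585, -0.3366, 0.1039]
tool_rot: [0.9, -0.111, -0.419, -0.048]
force: [1.0, 0.9, 0.7]
grip_width: 0.087
joints [ 0.57  0.02  0.18  2.35 -1.18  0.34 -0.01] pos [ 0.4585 -0.3366  0.1039] lean 40.17 head -14.37 jawtilt 0.38 F [1.  0.9 0.7] w 0.087 t 8.2
shift units (cur axes) [-0.012  0.054  0.013] (target axes) [-0.012  0.054  0.012] rot [ 0.0199 -0.003   0.0082]
```

```bash
python3 -m handwheel '[0,0.05,0,0.015,0,0.01,87, 0,0,0,0,0,0,87]'; python3 goto.py .457 -.339 .104 -15.1 40
python3 - <<'E'
from plant import viewer
import cv2
for n in("wrist","scene"):
    c=viewer.camera(n); cv2.imwrite(f"pics/{n}2.png",c["image"][:,:,::-1])
E
```

```text
time: 8.45
position: [0.4594, -0.3391, 0.1062]
tool_rot: [0.9, -0.118, -0.417, -0.051]
force: [0.3, 0.3, -0.2]
grip_width: 0.0871
joints [ 0.57  0.02  0.18  2.35 -1.18  0.33 -0.03] pos [ 0.4594 -0.3391  0.1062] lean 40.3 head -15.21 jawtilt 0.35 F [ 0.3  0.3 -0.2] w 0.0871 t 8.45
shift units (cur axes) [0.003 0.01  0.063] (target axes) [0.004 0.01  0.063] rot [ 0.008  -0.0052 -0.0013]
```

View pics/wrist2.png

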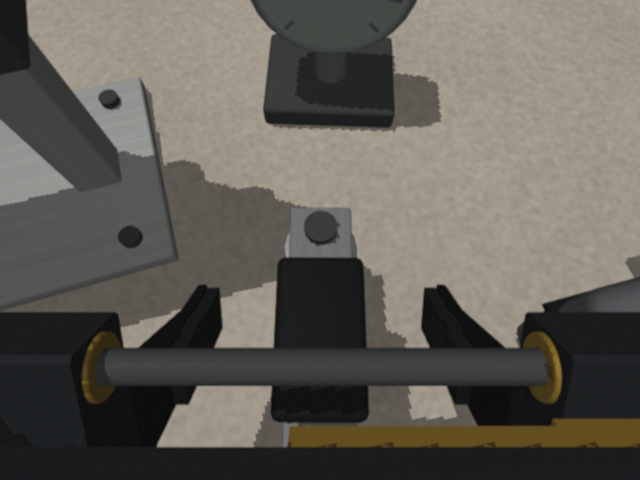

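View pics/scene2.png

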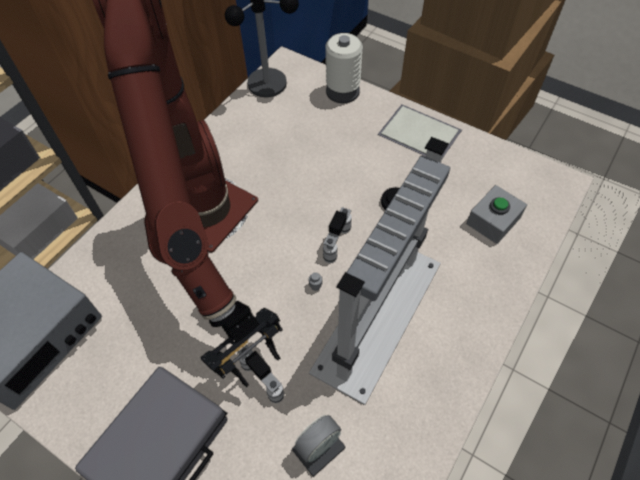

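The wrist view shows the block at (320,340), centred between the fingers at columns 221 and 422 and square to them. I close the gripper.

```bash
python3 -m handwheel '[0,0,0.06,0,0,0,60, 0,0,0,0,0,0,40,0,0,0,0,0,0,30,0,0,0,0,0,0,25,0,0,0,0,0,0,20,0,0,0,0,0,0,20]' 40;  python3 goto.py .457 -.339 .104 -15.1 40
```

```text
time: 9.3
position: [0.457, -0.3386, 0.1047]
tool_rot: [0.9, -0.118, -0.417, -0.051]
force: [0.2, 2.1, 0.9]
grip_width: 0.0349
joints [ 0.57  0.02  0.18  2.35 -1.19  0.33 -0.01] pos [ 0.457  -0.3386  0.1047] lean 40.35 head -15.21 jawtilt 0.37 F [0.2 2.1 0.9] w 0.0349 t 9.3
shift units (cur axes) [0.012 0.008 0.007] (target axes) [0.012 0.008 0.007] rot [ 0.0084 -0.0061 -0.0013]
```

```bash
python3 -m handwheel '[-0.2,0,-0.17,0,0,0,20, -0.3,0,-0.25,0,0,0,20,0,0,0,0,0,0,20]';  python3 goto.py .457 -.339 .29 -15.1 40
python3 - <<'E'
from plant import viewer
import cv2
for n in("wrist",):
    c=viewer.camera(n); cv2.imwrite(f"pics/{n}3.png",c["image"][:,:,::-1])
E
```

```text
time: 9.68
position: [0.4555, -0.337, 0.1355]
tool_rot: [0.899, -0.117, -0.419, -0.052]
force: [-0.2, -0.3, -3.3]
grip_width: 0.0336
joints [ 0.57 -0.05  0.17  2.33 -0.94  0.37 -0.27] pos [ 0.4555 -0.337   0.1355] lean 40.1 head -15.07 jawtilt 0.29 F [-0.2 -0.3 -3.3] w 0.0336 t 9.675
shift units (cur axes) [-2.338  0.048 -2.02 ] (target axes) [-2.342  0.032 -2.016] rot [ 0.0082 -0.0018  0.0004]
```

View pics/wrist3.png

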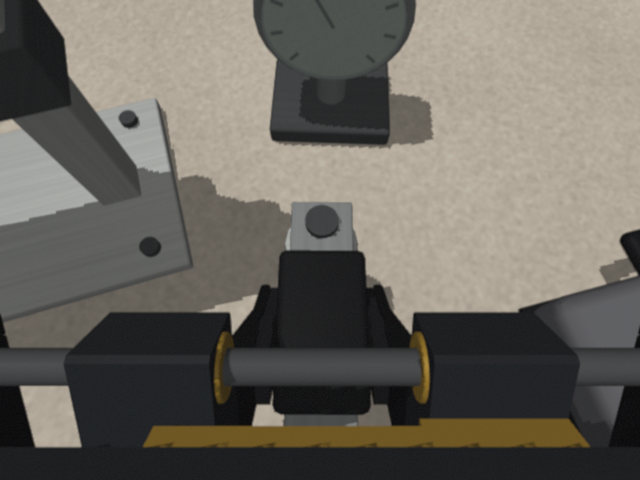

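```bash
python3 - <<'E'
from h import *
from scipy.spatial.transform import Rotation as Ro
c=dict(np.load("wrist0.npz")); M=Ro.from_quat([0.0973377,0.70033237,-0.09847296,0.70025926]).as_matrix()
print("cam in tool",M.T@(-c["R"].T@c["t"]-np.array([0.17816483, 0.62464114, 0.24066513])), "axis",M.T@c["R"][2])
E
python3 -m handwheel '[-0.45,0,-0.4,0,0,0,20, -0.45,0,-0.4,0,0,0,20,-0.45,0,-0.4,0,0,0,20,-0.45,0,-0.4,0,0,0,20]';  python3 goto.py .48 -.3 .29 -15.1 40
```

```text
cam in tool [-1.43610748e-01  1.05931204e-04 -8.31402850e-02] axis [ 9.52940306e-01 -6.03172967e-04  3.03157402e-01]
time: 10.22
position: [0.4564, -0.3328, 0.2479]
tool_rot: [0.896, -0.113, -0.425, -0.056]
force: [0.5, 0.4, -3.9]
grip_width: 0.0335
joints [ 0.65 -0.21  0.08  2.19 -0.52  0.59 -0.74] pos [ 0.4564 -0.3328  0.2479] lean 39.27 head -14.24 jawtilt -0.2 F [ 0.5  0.4 -3.9] w 0.0335 t 10.225
shift units (cur axes) [-0.464 -0.756 -0.759] (target axes) [-0.462 -0.756 -0.76 ] rot [0.006  0.0127 0.0095]
```

```bash
python3 - <<'E'
from plant import viewer,status
from h import *
from scipy.spatial.transform import Rotation as Ro
o=status.get_obs();M=Ro.from_quat(o["tool_rot"]).as_matrix()
for n in("scene","top"):
    c=viewer.camera(n);np.savez(n+"4.npz",**c); im=np.ascontiguousarray(c["image"][:,:,::-1])
    u,v=proj(c,o["position"]).astype(int); print(n,u,v, proj(c,o["position"]+M@[-.144,0,-.083]))
    cv2.imwrite(f"pics/{n}4.png",cv2.resize(im[max(0,v-90):v+60,u-100:u+100],None,fx=4,fy=4,interpolation=cv2.INTER_CUBIC))
    W=(cloud(c)-o["position"])@M
    for lo in np.arange(-.3,.06,.02):
        m=(W[...,0]>lo)&(W[...,0]<lo+.02)&(abs(W[...,1])<.12)&(abs(W[...,2])<.12)
        p=W[m]
        if len(p)>5: print(round(lo,2),len(p),"y",np.percentile(p[:,1],[1,99]).round(3),"z",np.percentile(p[:,2],[1,99]).round(3))
E
```

```text
scene 252 338 [233.28300552 295.06321291]
-0.3 418 y [-0.035  0.042] z [-0.044 -0.003]
-0.28 440 y [-0.036  0.042] z [-0.044 -0.003]
-0.26 423 y [-0.036  0.042] z [-0.053 -0.002]
-0.24 405 y [-0.036  0.042] z [-0.046 -0.001]
-0.22 421 y [-0.036  0.042] z [-0.043 -0.001]
-0.2 417 y [-0.039  0.044] z [-0.045 -0.001]
-0.18 299 y [-0.034  0.037] z [-0.04   0.012]
-0.16 393 y [-0.047  0.037] z [-0.04   0.027]
-0.14 262 y [-0.048  0.018] z [-0.027  0.019]
-0.12 342 y [-0.048  0.018] z [-0.029  0.019]
-0.1 1274 y [-0.091  0.096] z [-0.04   0.034]
-0.08 737 y [-0.085  0.088] z [-0.041  0.033]
-0.06 129 y [-0.084  0.088] z [-0.041  0.028]
-0.04 248 y [-0.031  0.033] z [-0.015  0.064]
-0.02 340 y [-0.025  0.029] z [-0.022  0.052]
0.0 219 y [-0.024  0.027] z [-0.032  0.012]
0.02 123 y [-0.013  0.02 ] z [-0.022  0.098]
0.04 187 y [-0.013  0.019] z [-0.04   0.102]
top 429 244 [440.57940053 251.2776344 ]
-0.3 164 y [-0.038  0.036] z [-0.047 -0.011]
-0.28 222 y [-0.039  0.036] z [-0.051  0.002]
-0.26 195 y [-0.039  0.037] z [-0.059 -0.005]
-0.24 168 y [-0.038  0.039] z [-0.047 -0.005]
-0.22 210 y [-0.039  0.041] z [-0.049 -0.001]
-0.2 177 y [-0.04   0.041] z [-0.05  -0.001]
-0.18 96 y [-0.035  0.031] z [-0.045 -0.009]
-0.16 288 y [-0.048  0.025] z [-0.045  0.029]
-0.14 56 y [-0.048  0.018] z [-0.033  0.013]
-0.12 178 y [-0.087  0.09 ] z [-0.035  0.019]
-0.1 953 y [-0.092  0.096] z [-0.044  0.029]
-0.08 439 y [-0.083  0.087] z [-0.047  0.021]
-0.06 23 y [-0.084  0.088] z [-0.044 -0.008]
-0.04 48 y [-0.006  0.031] z [-0.019  0.006]
-0.02 151 y [-0.023  0.029] z [-0.033 -0.006]
0.0 82 y [-0.023  0.026] z [-0.037 -0.004]
0.02 38 y [-0.014  0.017] z [-0.037 -0.016]
0.04 100 y [-0.014  0.018] z [-0.046 -0.012]
```

View pics/scene4.png

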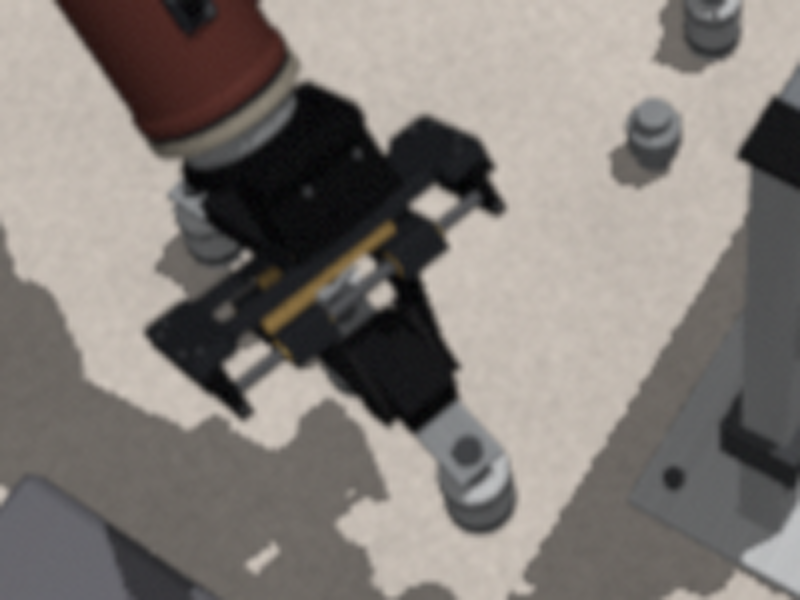

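View pics/top4.png

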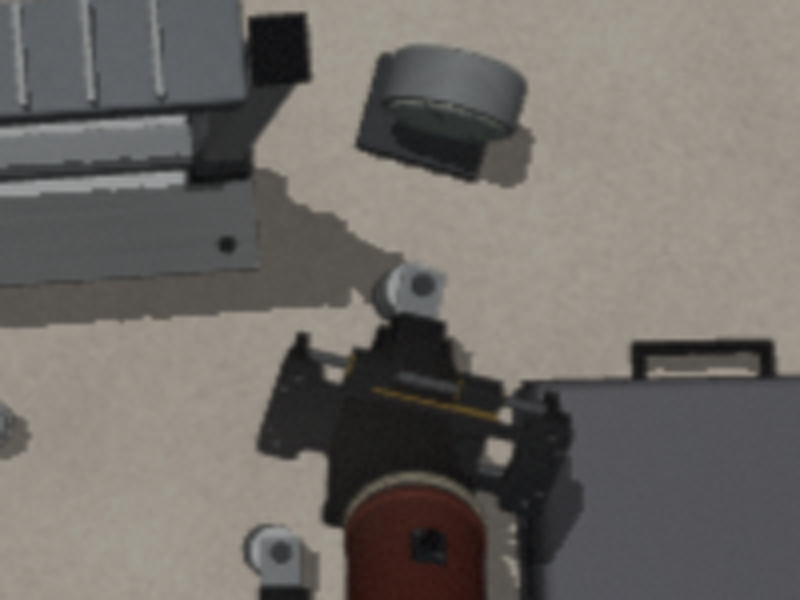

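```bash
python3 -m handwheel '[-0.3,-0.3,-0.4,-0.03,0.01,-0.02,20, -0.2,-0.6,-0.35,-0.03,0,-0.025,20,0,-0.8,-0.1,-0.033,0,-0.027,20]';  python3 goto.py .49 -.031 .278 2.9 40
```

```text
time: 10.7
position: [0.4902, -0.2528, 0.2911]
tool_rot: [0.904, -0.06, -0.423, -0.029]
force: [1.9, 0.7, -3.4]
grip_width: 0.0338
joints [ 0.61 -0.28 -0.03  2.16 -0.47  0.67 -0.85] pos [ 0.4902 -0.2528  0.2911] lean 39.83 head -7.47 jawtilt -0.14 F [ 1.9  0.7 -3.4] w 0.0338 t 10.7
shift units (cur axes) [-0.17  -4.396  0.63 ] (target axes) [ 3.430e-01 -4.431e+00 -1.000e-03] rot [-0.1426  0.0027 -0.1161]
```

```bash
python3 -m handwheel '[0.05,-0.8,0.1,-0.03,0,-0.024,20, 0.05,-0.8,0.1,-0.03,0,-0.024,20,0.1,-0.8,0,-0.03,0,-0.024,20,0.13,-0.8,-0.05,-0.028,0,-0.022,20]';  python3 goto.py .52 -.031 .278 2.9 40
```

```text
time: 11.2
position: [0.5045, -0.0856, 0.2634]
tool_rot: [0.904, 0.014, -0.428, 0.003]
force: [0.7, 0.1, -3.7]
grip_width: 0.0339
joints [ 0.53 -0.38 -0.27  2.27 -0.49  0.61 -1.  ] pos [ 0.5045 -0.0856  0.2634] lean 39.34 head 2.15 jawtilt -0.44 F [ 0.7  0.1 -3.7] w 0.0339 t 11.2
shift units (cur axes) [-0.003 -1.085 -0.442] (target axes) [ 0.011 -1.074 -0.466] rot [-0.0222  0.0114 -0.0085]
```

```bash
python3 -m handwheel '[0,-0.5,-0.2,-0.01,0.006,-0.004,20, 0,-0.4,-0.2,-0.01,0.006,-0.004,20,0,-0.15,-0.1,0,0,0,20,0,0,0,0,0,0,20]';  python3 goto.py .52 -.031 .278 2.9 40
python3 - <<'E'
from plant import viewer,status
from h import *
for n in("scene","top","wrist"):
    c=viewer.camera(n);np.savez(n+"5.npz",**c); im=np.ascontiguousarray(c["image"][:,:,::-1]); cv2.imwrite(f"pics/{n}5.png",im)
E
```

```text
time: 11.7
position: [0.5207, -0.0272, 0.269]
tool_rot: [0.903, 0.028, -0.428, 0.009]
force: [-0.6, 0.4, -2.9]
grip_width: 0.0338
joints [ 0.37 -0.37 -0.29  2.26 -0.34  0.58 -1.23] pos [ 0.5207 -0.0272  0.269 ] lean 39.29 head 3.86 jawtilt -0.41 F [-0.6  0.4 -2.9] w 0.0338 t 11.7
shift units (cur axes) [-0.151  0.074 -0.1  ] (target axes) [-0.149  0.076 -0.102] rot [0.0016 0.0125 0.0106]
```

View pics/wrist5.png

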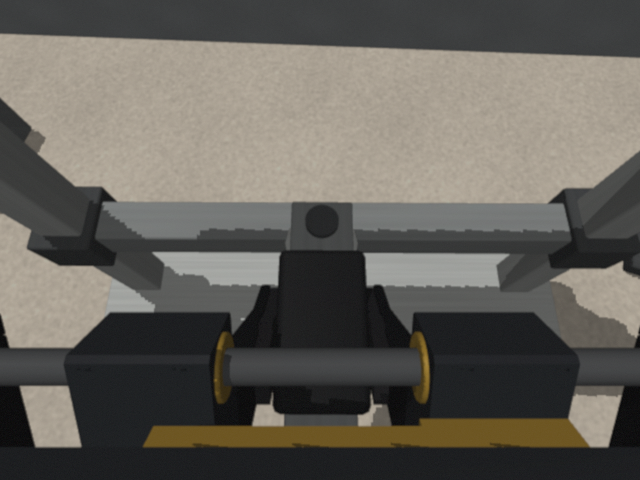

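View pics/scene5.png

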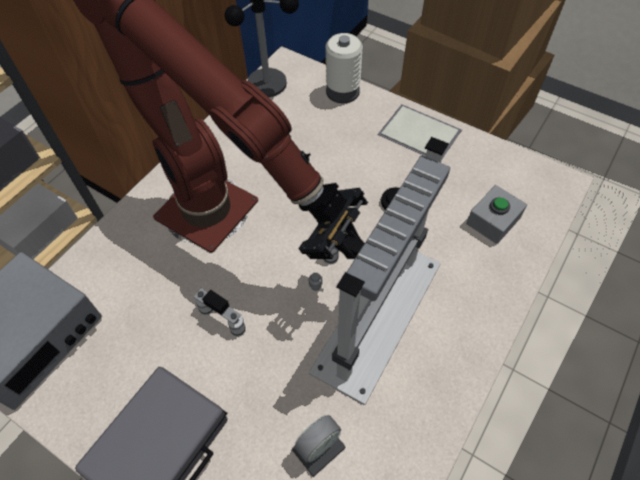

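The wrist view shows the yoke held square, with its far strap end at (321,225) in front of the bar, whose top runs at rows 203–252. I check how level it is and where it sits relative to the bar.

```bash
cat > rel.py <<'E'
import sys
from h import *
c=dict(np.load(sys.argv[1])); W=cloud(c); im=c["image"].mean(-1)
def fit(p):
    m=p.mean(0); u,s,v=np.linalg.svd(p-m,full_matrices=False); n=v[2]*np.sign(v[2][2]); return m,n,(s[2]/len(p)**.5)
# block top and far strap end by pixel boxes
for nm,(u0,u1,v0,v1) in {"block":(288,356,262,340),"strap":(298,346,209,243)}.items():
    p=W[v0:v1,u0:u1].reshape(-1,3); p=p[np.isfinite(p).all(1)]
    m,n,e=fit(p); q=p[abs((p-m)@n)<.004]; m,n,e=fit(q)
    print(nm,len(q),m.round(4),"normal",n.round(4),"rms",round(e,5), "tilt deg x,y",np.rad2deg(n[:2]).round(2))
    ext=cv2.minAreaRect((q[:,:2]*1000).astype('float32')); print(ext)
m=(abs(W[...,2]-.16)<.004)&(W[...,0]>.58)&(W[...,0]<.66)&(W[...,1]>-.17)&(W[...,1]<.11)
p=W[m]; print("bar",len(p),np.median(p[:,2]).round(4),cv2.minAreaRect((p[:,:2]*1000).astype('float32')))
E
python3 rel.py wrist5.npz
```

```text
block 5287 [ 0.5303 -0.0281  0.2816] normal [ 0.0187 -0.0161  0.9997] rms 0.00062 tilt deg x,y [ 1.07 -0.92]
((530.7351684570312, -28.140533447265625), (29.69835090637207, 25.818328857421875), 3.78364634513855)
strap 1610 [ 0.5734 -0.0254  0.2507] normal [-0.1063 -0.0198  0.9941] rms 0.00196 tilt deg x,y [-6.09 -1.13]
((574.3409423828125, -25.493669509887695), (18.375490188598633, 23.064224243164062), 4.3030524253845215)
bar 12814 0.1603 ((616.593505859375, -29.923782348632812), (30.766443252563477, 281.2341003417969), 2.7501561641693115)
```

```bash
sed -i 's/    cx=M/    T=Ro.from_rotvec(-0.0065*h).as_matrix()@T\n    cx=M/' goto.py; python3 goto.py .5207 -.0355 .28 2.8 40.3
```

```text
joints [ 0.37 -0.37 -0.29  2.26 -0.34  0.58 -1.23] pos [ 0.5206 -0.0284  0.2694] lean 39.32 head 3.72 jawtilt -0.4 F [-0.5  0.4 -3.2] w 0.0336 t 11.85
shift units (cur axes) [-0.168  0.14  -0.13 ] (target axes) [-0.163  0.143 -0.133] rot [-0.003   0.0172  0.0151]
```

```bash
python3 -m handwheel '[-0.17,0.17,-0.15,-0.01,0.017,0.01,20,0,0,0,0,0,0,20]'; python3 goto.py .6165 -.031 .28 2.8 40.3
```

```text
time: 12.1
position: [0.523, -0.0395, 0.2795]
tool_rot: [0.907, 0.023, -0.421, 0.014]
force: [0.1, 0.6, -3.3]
grip_width: 0.0336
joints [ 0.29 -0.38 -0.21  2.25 -0.28  0.58 -1.26] pos [ 0.523  -0.0395  0.2795] lean 40.2 head 2.71 jawtilt 0.36 F [ 0.1  0.6 -3.3] w 0.0336 t 12.1
shift units (cur axes) [ 1.204 -0.068 -1.44 ] (target axes) [ 1.207 -0.079 -1.438] rot [0.0042 0.0018 0.0039]
```

Orientation now matches the grasp. I advance halfway and check clearances.

```bash
python3 -m handwheel '[0.2,0,-0.26,0,0,0,20,0.2,-0.02,-0.24,0,0,0,20,0.2,-0.02,-0.24,0,0,0,20]'; python3 goto.py .6165 -.031 .28 2.8 40.3
```

```text
time: 12.48
position: [0.5707, -0.0353, 0.2792]
tool_rot: [0.906, 0.023, -0.422, 0.013]
force: [0.5, 0.0, -2.9]
grip_width: 0.0336
joints [ 0.32 -0.26 -0.26  2.17 -0.24  0.54 -1.31] pos [ 0.5707 -0.0353  0.2792] lean 40.1 head 2.73 jawtilt 0.26 F [ 0.5  0.  -2.9] w 0.0336 t 12.475
shift units (cur axes) [ 0.579 -0.037 -0.713] (target axes) [ 0.582 -0.041 -0.711] rot [0.0019 0.0035 0.0042]
```

```bash
python3 -m handwheel '[0.2,-0.02,-0.24,0,0.002,0.003,20,0.2,-0.02,-0.24,0,0.001,0,20,0.18,0,-0.23,0,0,0,20,0,0,0,0,0,0,20]'; python3 goto.py .6165 -.031 .28 2.8 40.3
python3 - <<'E'
from plant import viewer
from h import *
for n in("scene","top","wrist"):
    c=viewer.camera(n);np.savez(n+"6.npz",**c); im=np.ascontiguousarray(c["image"][:,:,::-1]); cv2.imwrite(f"pics/{n}6.png",im)
E
python3 rel.py wrist6.npz
```

```text
time: 12.98
position: [0.6197, -0.0304, 0.2782]
tool_rot: [0.907, 0.022, -0.421, 0.013]
force: [-0.2, -0.2, -3.0]
grip_width: 0.0336
joints [ 0.34 -0.15 -0.31  2.08 -0.17  0.51 -1.39] pos [ 0.6197 -0.0304  0.2782] lean 40.13 head 2.57 jawtilt 0.28 F [-0.2 -0.2 -3. ] w 0.0336 t 12.975
shift units (cur axes) [-0.07   0.009  0.026] (target axes) [-0.07   0.01   0.026] rot [0.0005 0.0029 0.0024]
block 5287 [ 0.6284 -0.0303  0.2907] normal [ 0.0072 -0.0046  1.    ] rms 0.00062 tilt deg x,y [ 0.41 -0.27]
((628.8255004882812, -30.501323699951172), (29.904983520507812, 25.7364444732666), 3.7115478515625)
strap 1335 [ 0.6734 -0.0282  0.2608] normal [0.0316 0.0013 0.9995] rms 0.002 tilt deg x,y [1.81 0.08]
((674.2109985351562, -28.324234008789062), (15.949371337890625, 23.069677352905273), 3.815209150314331)
bar 0 nan ((0.0, 0.0), (0.0, 0.0), 0.0)
  return _methods._mean(a, axis=axis, dtype=dtype,
  ret = ret.dtype.type(ret / rcount)
```

View pics/wrist6.png

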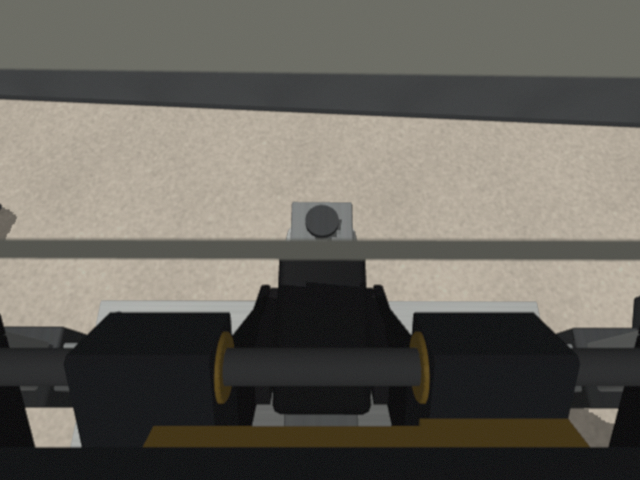

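View pics/scene6.png

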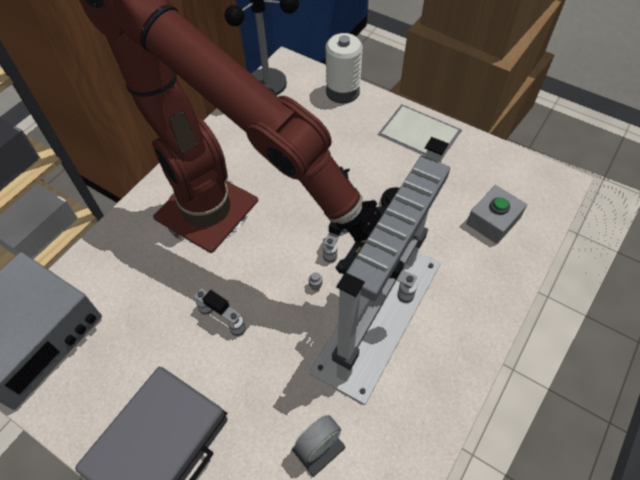

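```bash
python3 -m handwheel '[0.2,0,0.26,0,0.004,0.002,20,0.3,0,0.25,0,0.002,0,20,0.3,0,0.25,0,0,0,20]'; python3 goto.py .6165 -.031 .195 2.8 40.4
```

```text
time: 13.5
position: [0.6154, -0.0316, 0.2246]
tool_rot: [0.909, 0.02, -0.417, 0.014]
force: [0.7, -0.2, -4.1]
grip_width: 0.0338
joints [ 0.33 -0.11 -0.32  2.17 -0.17  0.37 -1.38] pos [ 0.6154 -0.0316  0.2246] lean 40.74 head 2.21 jawtilt 0.48 F [ 0.7 -0.2 -4.1] w 0.0338 t 13.5
shift units (cur axes) [ 0.464 -0.016  0.369] (target axes) [ 0.466 -0.015  0.367] rot [ 0.0008 -0.0059 -0.0018]
```

```bash
python3 -m handwheel '[0.24,-0.01,0.18,0,-0.003,-0.001,20,0.2,0,0.16,0,-0.002,0,20,0,0,0,0,0,0,20]'; python3 goto.py .6165 -.031 .185 2.8 40.4
python3 - <<'E'
from plant import viewer
from h import *
for n in("wrist",):
    c=viewer.camera(n);np.savez(n+"7.npz",**c); im=np.ascontiguousarray(c["image"][:,:,::-1]); cv2.imwrite(f"pics/{n}7.png",im)
E
python3 rel.py wrist7.npz
```

```text
time: 13.88
position: [0.6156, -0.0314, 0.1944]
tool_rot: [0.907, 0.021, -0.42, 0.014]
force: [-0.6, -0.1, -3.8]
grip_width: 0.0334
joints [ 0.33 -0.06 -0.33  2.2  -0.15  0.3  -1.4 ] pos [ 0.6156 -0.0314  0.1944] lean 40.32 head 2.29 jawtilt 0.43 F [-0.6 -0.1 -3.8] w 0.0334 t 13.875
shift units (cur axes) [ 0.154 -0.009  0.108] (target axes) [ 0.154 -0.009  0.108] rot [ 0.0006  0.0013 -0.0009]
block 5286 [ 0.6253 -0.0312  0.2071] normal [ 3.1e-03 -2.0e-04  1.0e+00] rms 0.00061 tilt deg x,y [ 0.18 -0.01]
((625.7109985351562, -31.307254791259766), (29.688629150390625, 25.795101165771484), 3.431483745574951)
strap 1617 [ 0.669  -0.0293  0.177 ] normal [-0.1137  0.0021  0.9935] rms 0.00197 tilt deg x,y [-6.52  0.12]
((669.9788818359375, -29.371662139892578), (18.41177749633789, 23.14740753173828), 3.1753852367401123)
bar 5467 0.1603 ((623.33056640625, -29.974822998046875), (17.719913482666016, 280.82220458984375), 2.8711092472076416)
```

View pics/wrist7.png

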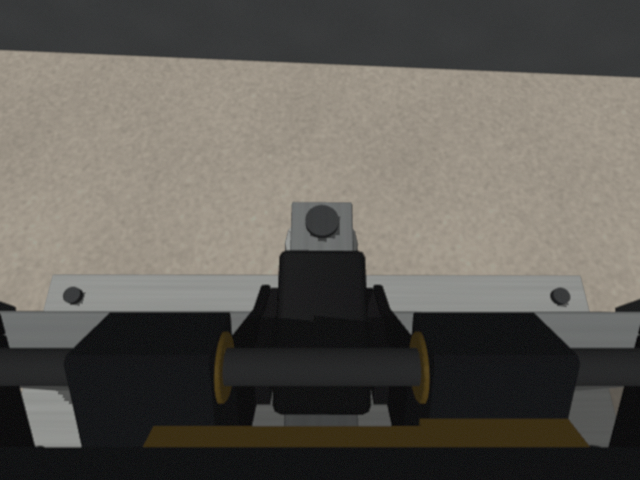

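```bash
python3 -m handwheel '[0.06,0,0.05,0,0,0,20,0.05,0,0.04,0,0,0,20,0,0,0,0,0,0,20]'; python3 goto.py .6165 -.031 .185 2.8 40.4
```

```text
time: 14.3
position: [0.6172, -0.0316, 0.1897]
tool_rot: [0.908, 0.02, -0.418, 0.014]
force: [-0.2, 0.5, -2.4]
grip_width: 0.0334
joints [ 0.33 -0.05 -0.33  2.2  -0.14  0.29 -1.4 ] pos [ 0.6172 -0.0316  0.1897] lean 40.56 head 2.23 jawtilt 0.47 F [-0.2  0.5 -2.4] w 0.0334 t 14.3
shift units (cur axes) [ 0.062 -0.013  0.071] (target axes) [ 0.062 -0.013  0.071] rot [ 0.0008 -0.0027 -0.0015]
```

```bash
python3 -m handwheel '[0.03,0,0.04,0,-0.002,0,20,0.03,0,0.02,0,0,0,20,0,0,0,0,0,0,20]'; python3 goto.py .6165 -.031 .1845 2.8 40.4;python3 -m handwheel '[0.03,0,0.025,0,0,0,20,0,0,0,0,0,0,20]'; python3 goto.py .6165 -.031 .1845 2.8 40.4
```

```text
time: 14.68
position: [0.617, -0.0317, 0.1855]
tool_rot: [0.908, 0.02, -0.419, 0.014]
force: [0.7, 0.3, -3.1]
grip_width: 0.0338
joints [ 0.33 -0.05 -0.33  2.21 -0.14  0.28 -1.4 ] pos [ 0.617  -0.0317  0.1855] lean 40.46 head 2.22 jawtilt 0.48 F [ 0.7  0.3 -3.1] w 0.0338 t 14.675
shift units (cur axes) [ 0.009 -0.014  0.021] (target axes) [ 0.009 -0.014  0.021] rot [ 0.0009 -0.0011 -0.0016]
time: 14.92
position: [0.6179, -0.0317, 0.1848]
tool_rot: [0.908, 0.02, -0.418, 0.014]
force: [0.3, -0.4, -3.5]
grip_width: 0.0337
joints [ 0.33 -0.05 -0.33  2.21 -0.14  0.27 -1.4 ] pos [ 0.6179 -0.0317  0.1848] lean 40.61 head 2.19 jawtilt 0.5 F [ 0.3 -0.4 -3.5] w 0.0337 t 14.925
shift units (cur axes) [-0.013 -0.016  0.024] (target axes) [-0.013 -0.016  0.024] rot [ 0.0011 -0.0035 -0.002 ]
```

```bash
for i in 1; do python3 -m handwheel '[0.02,0,0.03,0,-0.002,0,20,0,0,0,0,0,0,20]'; python3 -m handwheel '[0.02,0,0.03,0,0,0,20,0,0,0,0,0,0,20]'; done; python3 goto.py .6165 -.031 .1845 2.8 40.4
```

```text
time: 15.18
position: [0.6184, -0.0317, 0.1848]
tool_rot: [0.909, 0.02, -0.417, 0.014]
force: [-0.4, -0.7, -3.5]
grip_width: 0.0339
time: 15.42
position: [0.619, -0.0317, 0.1848]
tool_rot: [0.909, 0.02, -0.416, 0.014]
force: [0.1, -0.2, -2.4]
grip_width: 0.0337
joints [ 0.33 -0.05 -0.33  2.21 -0.14  0.26 -1.41] pos [ 0.619  -0.0317  0.1848] lean 40.85 head 2.12 jawtilt 0.56 F [ 0.1 -0.2 -2.4] w 0.0337 t 15.425
shift units (cur axes) [-0.028 -0.017  0.04 ] (target axes) [-0.027 -0.017  0.04 ] rot [ 0.0017 -0.0078 -0.0028]
```

```bash
python3 -m handwheel '[0.03,0,0.07,0,-0.008,-0.002,20,0,0,0,0,0,0,20]'; python3 goto.py .6165 -.031 .1845 2.8 40.4
python3 - <<'E'
from plant import viewer
from h import *
for n in("wrist",):
    c=viewer.camera(n);np.savez(n+"8.npz",**c)
E
python3 rel.py wrist8.npz
```

```text
time: 15.68
position: [0.6194, -0.0317, 0.1848]
tool_rot: [0.909, 0.021, -0.417, 0.014]
force: [-0.3, 0.5, -3.0]
grip_width: 0.0336
joints [ 0.33 -0.04 -0.33  2.21 -0.14  0.27 -1.4 ] pos [ 0.6194 -0.0317  0.1848] lean 40.74 head 2.24 jawtilt 0.52 F [-0.3  0.5 -3. ] w 0.0336 t 15.675
shift units (cur axes) [-0.033 -0.017  0.046] (target axes) [-0.033 -0.017  0.047] rot [ 0.0023 -0.0059 -0.0014]
block 5290 [ 0.6289 -0.0315  0.1976] normal [-0.0038  0.0018  1.    ] rms 0.00063 tilt deg x,y [-0.22  0.11]
((629.410400390625, -31.569002151489258), (29.719764709472656, 25.789609909057617), 3.092177391052246)
strap 1616 [ 0.6729 -0.0296  0.1677] normal [-0.1284  0.0035  0.9917] rms 0.00196 tilt deg x,y [-7.35  0.2 ]
((673.8304443359375, -29.55054473876953), (18.34311294555664, 23.100666046142578), 2.7990427017211914)
bar 5427 0.1604 ((608.9435424804688, -31.0587158203125), (45.92205810546875, 280.3196716308594), 2.839266538619995)
```

```bash
python3 -m handwheel '[0.02,0,0.12,0,-0.005,0,20]'; python3 goto.py .6165 -.031 .1845 2.8 40.4;  python3 -m handwheel '[0,0,0,0,0,0,20]'; python3 goto.py .6165 -.031 .1845 2.8 40.4;
```

```text
time: 15.85
position: [0.6192, -0.0318, 0.1845]
tool_rot: [0.91, 0.02, -0.414, 0.015]
force: [6.6, 2.6, 17.8]
grip_width: 0.0339
joints [ 0.33 -0.05 -0.33  2.21 -0.14  0.26 -1.4 ] pos [ 0.6192 -0.0318  0.1845] lean 41.02 head 2.18 jawtilt 0.57 F [ 6.6  2.6 17.8] w 0.0339 t 15.85
shift units (cur axes) [-0.035 -0.019  0.04 ] (target axes) [-0.034 -0.019  0.04 ] rot [ 0.0026 -0.0107 -0.0022]
time: 15.98
position: [0.6195, -0.0317, 0.1849]
tool_rot: [0.91, 0.02, -0.414, 0.015]
force: [-0.9, 0.1, -3.7]
grip_width: 0.0339
joints [ 0.33 -0.05 -0.33  2.21 -0.14  0.26 -1.4 ] pos [ 0.6195 -0.0317  0.1849] lean 41.07 head 2.18 jawtilt 0.58 F [-0.9  0.1 -3.7] w 0.0339 t 15.975
shift units (cur axes) [-0.033 -0.017  0.05 ] (target axes) [-0.032 -0.017  0.051] rot [ 0.0029 -0.0116 -0.0022]
```

```bash
python3 -m handwheel '[0,0,0.05,0.003,-0.011,-0.002,20,0,0,0,0,0,0,20]'; python3 goto.py .6165 -.031 .1845 2.8 40.4
python3 - <<'E'
from plant import viewer
from h import *
c=viewer.camera("wrist");np.savez("wrist9.npz",**c)
E
python3 rel.py wrist9.npz
```

```text
time: 16.23
position: [0.6188, -0.0318, 0.1846]
tool_rot: [0.908, 0.021, -0.418, 0.013]
force: [-2.6, -0.8, 3.2]
grip_width: 0.0336
joints [ 0.33 -0.04 -0.33  2.21 -0.14  0.27 -1.4 ] pos [ 0.6188 -0.0318  0.1846] lean 40.57 head 2.34 jawtilt 0.38 F [-2.6 -0.8  3.2] w 0.0336 t 16.225
shift units (cur axes) [-0.028 -0.019  0.035] (target axes) [-0.028 -0.019  0.035] rot [-0.0003 -0.003  -0.0003]
block 5286 [ 0.6284 -0.0316  0.1974] normal [ 7.e-04 -3.e-04  1.e+00] rms 0.00062 tilt deg x,y [ 0.04 -0.02]
((628.8292846679688, -31.688474655151367), (29.802698135375977, 25.807788848876953), 3.297165870666504)
strap 1616 [ 0.6723 -0.0297  0.1674] normal [-0.1217  0.002   0.9926] rms 0.00198 tilt deg x,y [-6.98  0.12]
((673.236083984375, -29.782163619995117), (18.128652572631836, 23.105224609375), 3.4030227661132812)
bar 5784 0.1603 ((608.4931640625, -31.054458618164062), (46.343894958496094, 280.1896667480469), 2.873863458633423)
```

It is level and seated, and the bar now carries the weight. I release.

```bash
python3 -m handwheel '[0,0,0,0,0,0,36,0,0,0,0,0,0,40,0,0,0,0,0,0,46,0,0,0,0,0,0,55,0,0,0,0,0,0,70,0,0,0,0,0,0,80,0,0,0,0,0,0,80]' 10; python3 goto.py .6165 -.031 .1845 2.8 40.4
python3 - <<'E'
from plant import viewer
from h import *
c=viewer.camera("wrist");np.savez("wrist10.npz",**c);cv2.imwrite("pics/wrist10.png",c["image"][:,:,::-1])
E
python3 rel.py wrist10.npz
```

```text
time: 17.15
position: [0.6169, -0.0323, 0.1819]
tool_rot: [0.907, 0.02, -0.42, 0.013]
force: [0.0, -0.3, -0.3]
grip_width: 0.0757
joints [ 0.33 -0.04 -0.33  2.21 -0.14  0.27 -1.4 ] pos [ 0.6169 -0.0323  0.1819] lean 40.3 head 2.33 jawtilt 0.35 F [ 0.  -0.3 -0.3] w 0.0757 t 17.15
shift units (cur axes) [-0.044 -0.025 -0.029] (target axes) [-0.044 -0.025 -0.029] rot [-0.0011  0.0018 -0.0003]
block 5290 [ 0.6258 -0.0321  0.1974] normal [ 0.0019 -0.      1.    ] rms 0.00062 tilt deg x,y [ 0.11 -0.  ]
((626.248291015625, -32.079044342041016), (29.329784393310547, 25.295469284057617), 2.8696861267089844)
strap 1616 [ 0.6691 -0.0302  0.1669] normal [-0.2269 -0.0266  0.9736] rms 0.00172 tilt deg x,y [-13.    -1.52]
((669.6817626953125, -30.228395462036133), (18.097801208496094, 22.66038703918457), 3.266292095184326)
bar 7030 0.1603 ((607.6652221679688, -31.048233032226562), (48.554466247558594, 280.27386474609375), 2.819690704345703)
```

View pics/wrist10.png

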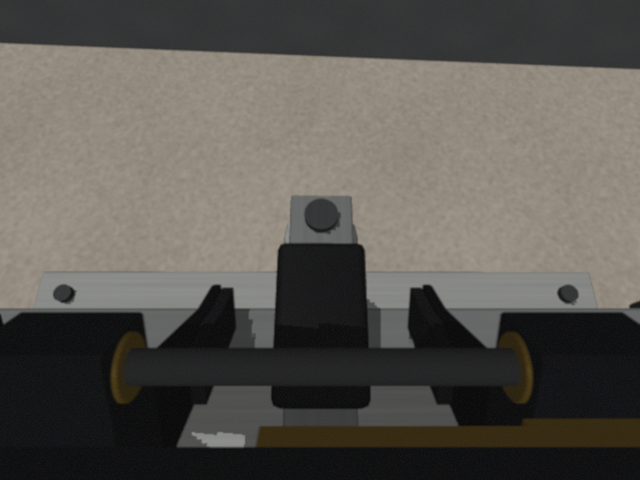

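```bash
python3 -m handwheel '[-0.2,0,0,0,0,0,80,-0.4,0,0,0,0,0,80,-0.5,0,0,0,0,0,80,-0.5,0,0,0,0,0,80,-0.4,0,0,0,0,0,80]'; python3 goto.py .54 -.031 .27 2.8 40.4; python3 -m handwheel '[-0.3,0,0.2,0,0,0,80,-0.3,0,0.3,0,0,0,80,0,0,0,0,0,0,80]'; python3 goto.py .5 -.031 .27 2.8 40.4
python3 - <<'E'
from plant import viewer
from h import *
for n in("scene","top","wrist"):
    c=viewer.camera(n);np.savez(n+"11.npz",**c); cv2.imwrite(f"pics/{n}11.png",c["image"][:,:,::-1])
E
```

```text
time: 17.82
position: [0.5487, -0.0341, 0.2604]
tool_rot: [0.907, 0.022, -0.421, 0.012]
force: [-0.4, -0.0, 0.3]
grip_width: 0.08
joints [ 0.32 -0.3  -0.26  2.24 -0.27  0.51 -1.29] pos [ 0.5487 -0.0341  0.2604] lean 40.17 head 2.55 jawtilt 0.25 F [-0.4 -0.   0.3] w 0.08 t 17.825
shift units (cur axes) [-0.257 -0.069  0.006] (target axes) [-0.257 -0.069  0.005] rot [-0.0007  0.004   0.0022]
time: 18.2
position: [0.5175, -0.0374, 0.2652]
tool_rot: [0.906, 0.023, -0.423, 0.012]
force: [-0.4, 0.1, 0.6]
grip_width: 0.0803
joints [ 0.28 -0.38 -0.21  2.28 -0.28  0.55 -1.27] pos [ 0.5175 -0.0374  0.2652] lean 39.95 head 2.79 jawtilt 0.12 F [-0.4  0.1  0.6] w 0.0803 t 18.2
shift units (cur axes) [-0.294 -0.146  0.202] (target axes) [-0.296 -0.145  0.199] rot [-0.0009  0.0079  0.0049]
```

View pics/wrist11.png

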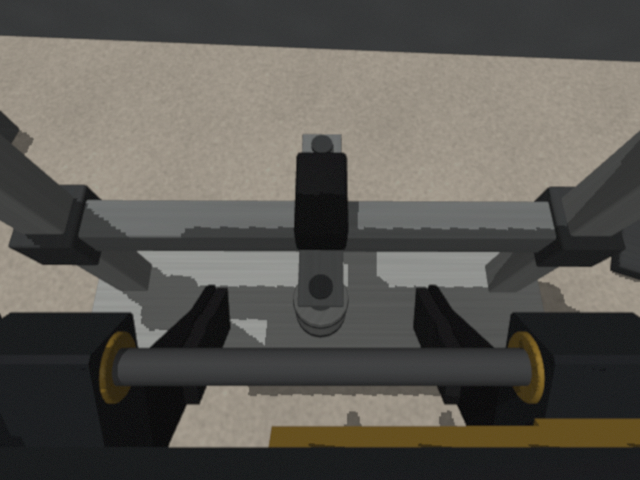

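View pics/scene11.png

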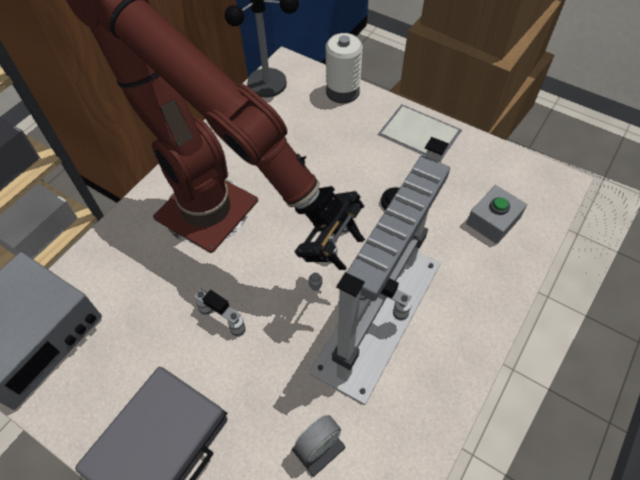

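View pics/top11.png

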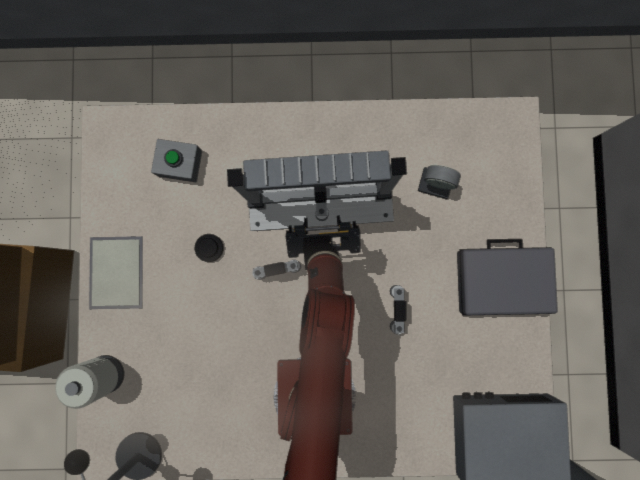

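The yoke hangs on the bar at (322,215) in the wrist view, with the gripper clear of it. Puck, gauge and coupler are at the same pixels as before. Last check, then I hand in.

```bash
python3 - <<'E'
from h import *
c=dict(np.load("wrist11.npz"));W=cloud(c)
m=(abs(W[...,2]-.197)<.004)&(W[...,0]>.56)&(W[...,0]<.68)&(abs(W[...,1]+.03)<.04); p=W[m]
A=np.c_[p[:,:2]-p[:,:2].mean(0),np.ones(len(p))]; k=np.linalg.lstsq(A,p[:,2],rcond=None)[0]
print("block",cv2.minAreaRect((p[:,:2]*1000).astype('float32')),"slopes deg",np.rad2deg(k[:2]).round(2),"z",k[2].round(4))
m=(abs(W[...,2]-.16)<.003)&(W[...,0]>.58)&(W[...,0]<.66)&(W[...,1]>-.17)&(W[...,1]<.11); p=W[m]
print("bar",cv2.minAreaRect((p[:,:2]*1000).astype('float32')))
a,b=dict(np.load("scene0.npz")),dict(np.load("scene11.npz"))
ga=[x["image"].mean(-1) for x in(a,b)]
for nm,(u,v) in {"gauge":(318,443),"coupler":(315,282),"puck":(390,198),"decoy":(218,311)}.items():
    s=np.s_[v-25:v+25,u-25:u+25]; print(nm,np.abs(ga[0][s]-ga[1][s]).mean().round(2), cv2.phaseCorrelate(ga[0][s].copy(),ga[1][s].copy())[0])
from plant import job
print(job.close_job())
E
```

```text
block ((618.9398803710938, -32.228981018066406), (60.084571838378906, 34.000728607177734), 2.723842144012451) slopes deg [0.5  0.08] z 0.1971
bar ((616.6250610351562, -30.011276245117188), (30.9362735748291, 281.576904296875), 2.828052282333374)
gauge 11.74 (0.033777611027502985, -0.011022204763833088)
coupler 34.17 (0.5182149879218052, 0.11830165692719063)
puck 13.74 (0.0175302532094328, -0.020585201610835213)
decoy 24.57 (0.06679618881741334, 0.1483095511967676)
the job is handed in; nothing more can be done
None
```

The right-most yoke now hangs over the middle of the bar with one cylinder on each side, and the job is handed in at about 18 s. I gripped it by the block with the tool leaning back about 40°. I lowered it until the bar carried it, then let go and backed off.

- **Placement:** at the last look the yoke was within about 2.5 mm of the bar's middle in both directions. It was square to the bar to about 0.1°.
- **Level:** the strap underside sat at bar height. Readings of level disagreed slightly: 0.1° right after release, 0.5° from farther back, most likely measurement noise.
- **Seating force:** one extra downward nudge to confirm contact pushed on the bar with about 20 N, well below the 120 N wrist limit.
- **Lamp and other parts:** the force readings between moves showed no contact with the lamp. The gauge and puck had not shifted. The coupler check read a 0.5-pixel shift, because the arm's shadow fell across it, and it looks to be in the same place.

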